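Ready the label printer for a new roll

ROBOT

A 6-joint arm with a two-finger parallel gripper is mounted at the origin on the work surface. World frame = base frame: x ahead of the robot, y to its left, z up, the work surface at z = 0. Lengths are in mm, angles in rad, forces in N, time in s.
With the tool pointing down it reaches from about 400 to 825 mm from the base axis. Payload 7 kg.
Tool frame: the origin (TCP) lies at the centre of the arm's flange, where the gripper is bolted on; the fingertips stand 173 mm ahead of it and the grasp point (between the pads) lies 155 mm ahead of it; z points along the fingers, y is the direction in which the jaws open and shut (so a half turn about z gives the same grasp; the last joint's range is limited). The gripper opens to 85 mm and grips with 20 to 120 N. Pads are 22 mm wide; open, the fingers measure 114 mm over their backs; the gripper's body (76 mm by 85 mm) begins 54 mm behind the grasp point. The pads swing forward as they close: fully open they stand 13 mm farther back than shut.
Start: joints at [-1.043, 0.359, 0.012, 0, -1.224, -0.288], TCP at [160.293, -655.669, 404.702] pointing down, gripper open.
Joint ranges: [-3.07, 3.07], [-1.43, 2.12], [-1.02, 1.25], [-3.03, 1.67], [-3.05, -0], [-3.03, 3.03]. Speed limits (rad/s): [2.39, 2.39, 3.01, 3.14, 3.14, 3.14].

INTERFACE

Orientations are given as a 3x3 rotation matrix whose columns are the frame's x, y, z axes.
In Python, from plant import r gives the robot as it stands.
- The arm moves only by the tool jog_arm, never from a script. Its argument "targets" is a list of rows, each a list of 3 entries, a list of its own where there are three numbers: the shift along the tool's x, y, z in cm, then the turn about the tool's z in degrees, then the gripper's target within -1 to 1 (shut at 1, half-way at 0, fully open at -1). A call has 1 to 8 rows; each row shifts and turns the pose as measured when the row begins, along the tool's axes as they then stand; what a row does not reach is not made up. A row lasts 1/8 s, in which the tool goes at most 62.5 mm and 10.7 degrees, less where a joint would pass 70% of its speed; a pose out of reach is approached as far as the arm can. A call with a gripper value outside its range is refused whole. The fingers move at their own pace and stop on an object; "newtons" is the grip in N (left out, the last holds). Time passes only in rows, so rows that do not move let the fingers close. It gives the time, the measured TCP pose, the force and the opening at its end, in the units of the state.
- r.get_state(): the state, without advancing time (a new reading comes with each control period).
- r.capture(name): name is "scene" or "top"; returns a dict with "color" (480x640x3 uint8, red, green, blue), "fx", "fy", "cx", "cy" (pixels), "R" (3x3) and "t" (3): a world point X has camera coordinates R X + t. Camera axes: x right, y down, z forward; pixel columns grow to the right and rows downward; lengths in mm; the calibration is good to about 2 mm. A picture is of the moment at which its call begins. There is no depth.
- r.hand_in(): hands the job in, once; it reports no verdict.
Trained networks look in the newest picture that a camera, given by its name, has taken for a name from the list of things; names that differ only in an ending like _2 or _b are one class to them, and where a whole thing is asked for, a point or a joint stands for the part that bears it (a point fixed in the world has none). Each returns a list of dicts, best first, with "conf" (0 to 1); they miss things now and then, are a little off and sometimes report something else, mostly with a low value. They report only what shows in the picture. A call takes as long as a camera call.
- r.boxes_of(query, camera): "xy" ([column, row] in pixels, amid what is visible of it).
- r.outline_of(query, camera): "pixels" (480x640 bool, what is visible of it) and "xy" ([column, row] in pixels, amid what is visible of it).
- r.pinpoint(query, camera): "xy" ([column, row] in pixels: a listed point, or the origin of a listed thing).
The state is a dict: "t": time; "q": joint angles; "joint_velocities": joint speeds; "joint_torque": joint torques, N m; "tool_pos": TCP position; "tcp_rot": TCP orientation; "ft_force": force on the tool from outside, world axes, zero at the start; "torque": the same for the moment, N m; "opening": finger opening in mm.
Only numpy, scipy, OpenCV 4.12 (cv2) and the standard library are available. Lean on these libraries where they do the work, as an engineer would, in place of code of your own. Each camera call takes 0.05 s, during which the arm holds its last target. There are 200 camera calls.

TASK

The label printer on the mail counter stands open after a cleaning: press both ends of its rubber roller down until each bearing is fully home in its saddle. Then pull the sprung roll holders apart until they stand at the long load line on the label deck, and keep them there so that a colleague can drop in the new roll: finish while still holding them open, do not let go. Leave the spare roll, the parcel and the tape dispenser where they are.

Things in the scene. Friction and masses are not known exactly. Their poses are not given: they have to be found in the camera images.
- printer: Grey desktop label printer, fixed to the counter, 200 mm wide (its y), 225 mm deep (its x), rim 85 mm high, lid open at the rear. Origin: centre of the underside, at counter height; x points from the front (roller) to the rear (lid), y to its left, z up. Front to rear: rubber roller, flat black label deck (85 mm up) with a scale, open well 154 mm wide with the two roll holders.
- lid_hinge (a point): Middle of the lid's hinge, 108 mm behind the printer's origin, 88 mm up. The fixed open lid is as wide as the printer, a shell 70 mm deep, leans back by 25 degrees from here and rises to about 285 mm above the counter.
- bearing_left_top (a point): Middle of the flat top (18 mm along printer x, 16 mm along y) of the roller's left bearing, a white block at x -96, y +64 mm in the printer's frame. Fully home its top is 95 mm above the counter, 10 mm above the rim; it starts 2.5 to 6 mm proud. A friction fit: about 6 N moves it down and it stops dead when home.
- bearing_right_top (a point): The same for the right bearing, at x -96, y -64 mm. Both start proud, by different amounts, and each can be pressed by itself. The black roller between them is 16 mm in diameter and 108 mm long.
- holder_left_top (a point): Grip point of the left roll holder, an upright pale grey plate 8 mm thick (printer y), 34 mm wide (printer x; 26 mm in its top 20 mm), top edge 140 mm above the counter. The point is mid-thickness, 122 mm above the counter, 27.5 mm behind the printer's origin. Plate bare from 100 mm up, a round hub on its inner face below. At rest the plates' inner faces are 50 mm apart.
- holder_right_top (a point): The same for the right holder (mirror image). A rack and pinion links the two: moving either moves the other equally the opposite way, so pulling one opens both. They spring back together when let go. Each has a thin bar (4 mm thick, flush with the inner face, 87 to 97 mm up) running forward over the deck as pointer, its tip 78 mm ahead of the printer's origin.
- line_left (a point): Middle of the long white load line on the deck, left side: 24 mm long along printer x, 55 mm left of the printer's middle plane, among short 5 mm ticks. The left holder is at the line when the inner face of its bar and plate is 55 mm from the middle plane (grip point 59 mm), 30 mm out from rest.
- line_right (a point): The same line on the right side, 55 mm right of the middle plane.
- holder_left (a joint): Travel of the left holder outward (towards the printer's +y), in m: 0 at rest, 0.030 at the load line, 0.036 at its stop. The spring pulls it back with about 5 N at rest and 10 N at the line.
- holder_right (a joint): Travel of the right holder outward (towards the printer's -y), equal to the left one's.
- roll_mid (a point): Bystander: spare label roll of white paper standing on end, 90 mm in diameter, 90 mm high; point at its centre.
- parcel_mid (a point): Bystander: small cardboard parcel 110 x 85 x 60 mm; point at its centre.
- tape_mid (a point): Bystander: black desk tape dispenser, 150 x 55 mm, 86 mm high, point on its axis 30 mm up.

How it is judged (in metres and radians):
On the way, in this order (a step that is already met when the one before it is completed fails the run):
1. both roller bearings pressed fully home (z of each of bearing_left_top, bearing_right_top in the frame of printer below 0.0965 m), for 0.2 s.
2. then both roll holders drawn out to the load line (value of joint holder_left between 0.0265 and 0.0335 m and value of joint holder_right between 0.0265 and 0.0335 m), for 0.2 s.
At the end, for the whole second after the job is handed in: Both bearing tops are within 1.5 mm of home, and the fingers hold the roll holders still at the load line (30 mm of travel each, within 3.5 mm), in contact with them with more than 2 N, through the last second (all of step 1 and all of step 2 and velocity of joint holder_left between -0.01 and 0.01 m/s and contact force between the fingers and printer above 2 N); the arm keeps its last pose, push and grip.
It fails at once if a bystander (spare roll, parcel, tape dispenser) is moved by more than 25 mm (distance of any of roll_mid, parcel_mid, tape_mid from where it was at the start of the episode above 0.025 m).
It also fails if it takes over 48 s, if anything falls off the work surface, if the arm or the gripper's body presses on something with over 40 N, if the wrist force passes 120 N, or if a joint passes its speed limit or range.

## Working session

There is one attempt and no reset: what is moved stays moved. The work goes in short steps, Python scripts to look and compute and a tool call to move; the robot and the scene stay as the last step left them, time stands still between calls to the robot, and variables do not carry over. Pictures are saved under pics/ and viewed, about 8 in all and at most 12, crops included, and the job is handed in when it is done.

Besides the shell and the picture viewer there is one more tool, called after "Emit:" as name([rows], argument=value, ...), one row to a line, values as JSON. jog_arm: Moves the arm, as the interface text tells. Its arguments: {"type":"object","properties":{"targets":{"type":"array","items":{"type":"array"}},"newtons":{"type":"number"}},"required":["targets"]}

```bash
mkdir -p pics
cat > h.py <<'E'
import numpy as np, cv2
from plant import r
def save(c,n,crop=None,s=1):
    im=c["color"][:,:,::-1]
    if crop: im=im[crop[1]:crop[3],crop[0]:crop[2]]
    cv2.imwrite(n,cv2.resize(im,None,fx=s,fy=s,interpolation=cv2.INTER_CUBIC))
def ray(c,xy):
    R=np.array(c["R"]);t=np.array(c["t"])
    d=R.T@np.array([(xy[0]-c["cx"])/c["fx"],(xy[1]-c["cy"])/c["fy"],1]);return -R.T@t,d
def atz(c,xy,z):
    o,d=ray(c,xy);return o+d*(z-o[2])/d[2]
def proj(c,X):
    p=np.array(c["R"])@X+np.array(c["t"]);return np.array([c["fx"]*p[0]/p[2]+c["cx"],c["fy"]*p[1]/p[2]+c["cy"]])
E
python3 - <<'E'
from h import *
s=r.get_state();print({k:np.round(v,3).tolist() for k,v in s.items()})
H=dict(printer=0,lid_hinge=88,bearing_left_top=99,bearing_right_top=99,holder_left_top=122,holder_right_top=122,line_left=85,line_right=85,roll_mid=45,parcel_mid=30,tape_mid=30)
for n in("scene","top"):
    c=r.capture(n);save(c,f"pics/{n}0.png")
    o,d=ray(c,[320,240]);print(n,o.round(),d.round(2))
    for k,z in H.items():
        print(k,[(np.round(p["xy"]).tolist(),round(p["conf"],2),atz(c,p["xy"],z).round(1).tolist()) for p in r.pinpoint(k,n)[:2]])
E
```

```text
{'t': 0.0, 'q': [-1.043, 0.359, 0.011, -0.0, -1.224, -0.288], 'joint_velocities': [-0.0, 0.0, -0.001, -0.0, -0.002, 0.002], 'joint_torque': [0.001, -58.332, 29.342, 6.937, -0.006, 0.0], 'tool_pos': [160.277, -655.499, 403.768], 'tcp_rot': [[-0.971, -0.237, -0.001], [-0.237, 0.971, 0.002], [0.0, 0.002, -1.0]], 'ft_force': [0.065, -0.079, -0.897], 'torque': [-0.018, 0.054, -0.002], 'opening': 85.085}
scene [900. 218. 901.] [-0.35 -0.37 -0.86]
printer [([401.0, 327.0], 0.79, [547.0, 61.3, 0.0])]
lid_hinge [([464.0, 342.0], 0.67, [524.1, 163.5, 88.0])]
bearing_left_top [([392.0, 242.0], 0.97, [480.8, -43.0, 99.0])]
bearing_right_top [([344.0, 292.0], 0.58, [611.1, -29.3, 99.0]), ([295.0, 174.0], 0.32, [508.6, -273.0, 99.0])]
holder_left_top [([435.0, 295.0], 0.79, [512.8, 81.5, 122.0])]
holder_right_top [([415.0, 322.0], 0.75, [571.8, 91.7, 122.0])]
line_left [([396.0, 256.0], 0.97, [489.5, -21.9, 85.0])]
line_right [([352.0, 301.0], 0.71, [608.1, -11.3, 85.0])]
roll_mid [([212.0, 212.0], 0.71, [666.2, -345.4, 45.0]), ([400.0, 326.0], 0.5, [565.0, 65.8, 45.0])]
parcel_mid [([297.0, 173.0], 0.68, [468.7, -315.7, 30.0])]
tape_mid [([394.0, 259.0], 0.5, [469.1, -37.0, 30.0])]
top [ 478. -127. 1167.] [ 0.09 -0.02 -1.  ]
printer [([225.0, 257.0], 0.92, [540.5, 67.0, 0.0])]
lid_hinge [([170.0, 257.0], 0.67, [535.0, 171.4, 88.0])]
bearing_left_top [([268.0, 280.0], 0.57, [487.5, -40.1, 99.0]), ([257.0, 276.0], 0.26, [496.3, -17.9, 99.0])]
bearing_right_top [([264.0, 218.0], 0.97, [621.3, -28.7, 99.0])]
holder_left_top [([206.0, 265.0], 0.89, [517.1, 86.2, 122.0])]
holder_right_top [([207.0, 242.0], 0.92, [565.1, 85.9, 122.0])]
line_left [([256.0, 276.0], 0.85, [497.5, -14.5, 85.0])]
line_right [([258.0, 230.0], 0.78, [597.3, -16.0, 85.0])]
roll_mid [([407.0, 205.0], 0.68, [664.4, -347.9, 45.0])]
parcel_mid []
tape_mid [([464.0, 272.0], 0.64, [515.7, -480.2, 30.0])]
```

View pictures.

View pics/scene0.png

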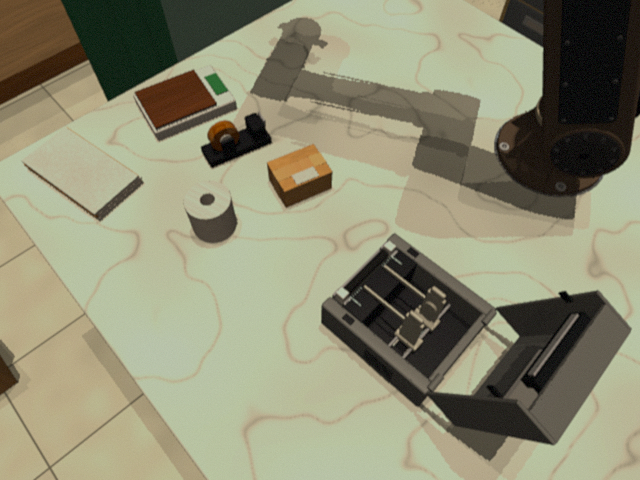

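View pics/top0.png

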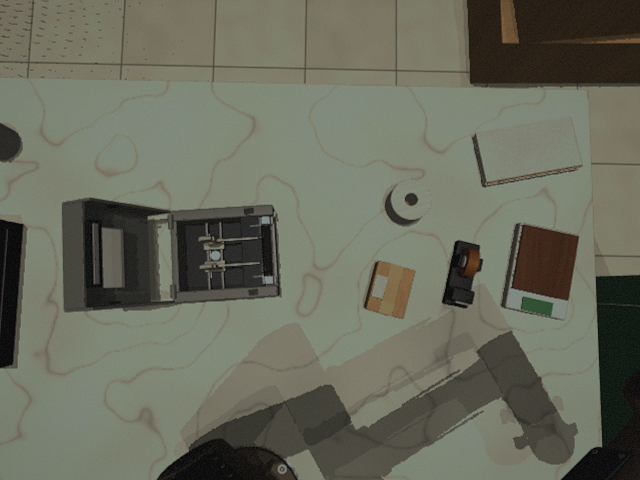

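Scene view: printer at lower right with its left bearing (~392,242) and right bearing (~344,293), holders at about (437,298) and (412,325). The parcel (300,175), roll (210,212) and tape (236,140) are well clear. In the top view the printer front faces right, with bearings at (268,280) and (265,222) and holders at (206,265) and (207,242). The lid is at the left (world +y).

Next I fit the printer pose from all the points.

```bash
cat >> h.py <<'E'
from scipy.optimize import least_squares
P=dict(printer=(0,0,0),lid_hinge=(108,0,88),bearing_left_top=(-96,64,99),bearing_right_top=(-96,-64,99),holder_left_top=(27.5,29,122),holder_right_top=(27.5,-29,122),line_left=None,line_right=None)
def W(p,v):
    a=p[2];return np.array([p[0]+np.cos(a)*v[0]-np.sin(a)*v[1],p[1]+np.sin(a)*v[0]+np.cos(a)*v[1],v[2]])
def fit(names,mc=.55):
    ob=[]
    for n in("scene","top"):
        c=r.capture(n)
        for k in names:
            for q in r.pinpoint(k,n)[:1]:
                if q["conf"]>mc: ob.append((c,n,k,np.array(q["xy"])))
    f=lambda p:np.concatenate([proj(c,W(p,P[k]))-x for c,n,k,x in ob])
    s=least_squares(f,[545,60,1.66],loss="soft_l1",x_scale=[10,10,.05])
    for (c,n,k,x),e in zip(ob,f(s.x).reshape(-1,2)): print(n,k,e.round(1))
    return s.x
E
python3 - <<'E'
from h import *
p=fit([k for k in P if P[k]]);print(p.round(3),np.degrees(p[2]))
np.save("p.npy",p)
for k in P:
    if P[k]:print(k,W(p,P[k]).round(1))
E
```

```text
scene printer [ 0.3 -0.3]
scene lid_hinge [0.2 2. ]
scene bearing_left_top [-1.   1.6]
scene bearing_right_top [-2.9  3.8]
scene holder_left_top [-0.1 -0.7]
scene holder_right_top [-0.4 -2. ]
top printer [1.  2.1]
top lid_hinge [-1.2  0.1]
top bearing_left_top [-3.7  1. ]
top bearing_right_top [0.5 2.7]
top holder_left_top [1.9 0.5]
top holder_right_top [-4.2 -1.5]
[545.551  60.845   1.674] 95.91371920889213
printer [545.6  60.8   0. ]
lid_hinge [534.4 168.3  88. ]
bearing_left_top [491.8 -41.2  99. ]
bearing_right_top [619.1 -28.   99. ]
holder_left_top [513.9  85.2 122. ]
holder_right_top [571.6  91.2 122. ]
```

Run:
```python
from h import *
p=np.load("p.npy");out=[]
for n,(x,y,w) in dict(scene=(312,225,150),top=(160,195,120)).items():
    c=r.capture(n);s=400/w
    im=cv2.resize(c["color"][y:y+w,x:x+w,::-1],(400,400),interpolation=cv2.INTER_CUBIC)
    im=cv2.convertScaleAbs(im,alpha=1.6)
    for a,b,z in[(-112.5,100,85),(-112.5,-100,85),(-96,64,99),(-96,-64,99),(27.5,29,140),(27.5,-29,140)]:
        u=(proj(c,W(p,(a,b,z)))-[x,y]+.5)*s-.5;cv2.drawMarker(im,tuple(int(v) for v in u.round()),(0,0,255),0,10,1)
    out.append(im)
cv2.imwrite("pics/c1.png",np.hstack(out))
```

```text
(no output)
```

View pics/c1.png

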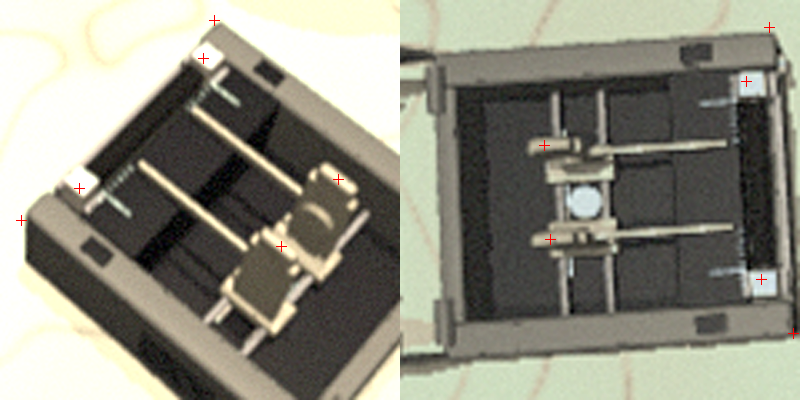

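Run:
```python
from h import *
C={n:r.capture(n) for n in("scene","top")}
A=dict(scene=(312,225,150,0),top=(160,195,120,400))
ob=[("scene",215,25,(-112.5,100,85)),("scene",206,56,(-96,64,99)),("scene",80,182,(-96,-64,99)),("scene",340,172,(27.5,29,140)),("scene",270,240,(27.5,-29,140)),
("top",778,36,(-112.5,-100,85)),("top",796,342,(-112.5,100,85)),("top",752,83,(-96,-64,99)),("top",763,283,(-96,64,99)),("top",552,146,(27.5,-29,140)),("top",556,240,(27.5,29,140))]
def pix(n,u,v):
    x,y,w,o=A[n];s=400/w;return np.array([(u-o+.5)/s-.5+x,(v+.5)/s-.5+y])
f=lambda p:np.concatenate([proj(C[n],W(p,v))-pix(n,a,b) for n,a,b,v in ob])
for sel in("scene","top",""):
    g=lambda p:np.concatenate([proj(C[n],W(p,v))-pix(n,a,b) for n,a,b,v in ob if sel in n])
    s=least_squares(g,[545,60,1.66],x_scale=[10,10,.05],loss="soft_l1");print(sel,s.x.round(3),np.degrees(s.x[2]).round(2));print(g(s.x).reshape(-1,2).round(1).tolist())
p=s.x;np.save("p.npy",p)
for k in P:
    if P[k]:print(k,W(p,P[k]).round(1))
```

```text
scene [543.308  58.836   1.666] 95.47
[[0.4, -3.2], [-0.5, -1.0], [-0.3, 0.1], [-0.8, 1.2], [3.8, 0.6]]
top [544.133  57.338   1.651] 94.62
[[-0.0, -1.0], [-0.2, -0.7], [0.6, 0.9], [0.5, 0.6], [-0.4, -0.0], [-0.4, 0.0]]
 [544.061  57.838   1.656] 94.86
[[0.5, -3.3], [-0.5, -1.2], [-0.9, -0.7], [-1.6, 1.3], [2.7, 0.4], [-0.5, -1.2], [-0.3, -0.9], [0.2, 0.7], [0.4, 0.5], [-0.7, 0.1], [-0.6, 0.1]]
printer [544.1  57.8   0. ]
lid_hinge [534.9 165.4  88. ]
bearing_left_top [488.4 -43.2  99. ]
bearing_right_top [616.  -32.4  99. ]
holder_left_top [512.8  82.8 122. ]
holder_right_top [570.6  87.7 122. ]
```

Emit:
jog_arm([
  [[0,0,0],-10.2,1],
  [[0,0,0],-10.2,1],
  [[0,0,0],-10.2,1],
  [[0,0,0],-10.2,1],
  [[0,0,0],-10.2,1],
  [[0,0,0],-10.2,1],
  [[0,0,0],-10.2,1],
  [[0,0,0],-9.8,1],
], newtons=60)

```text
t: 3.1
tool_pos: [160.3, -655.7, 404.7]
tcp_rot: [[0.131, -0.991, -0.0], [-0.991, -0.131, 0.0], [-0.0, 0.0, -1.0]]
ft_force: [-0.6, -0.2, 0.2]
opening: 0.2
```

```bash
cat >> h.py <<'E'
def need(v,tip=None):
    """tool-axis shift (cm) to bring TCP over printer-frame v (z = TCP height), and turn so tool y = printer y"""
    s=r.get_state();p=np.load("p.npy");R=np.array(s["tcp_rot"])
    d=W(p,v)-np.array(s["tool_pos"])
    yw=np.degrees(np.arctan2(R[1,1],R[0,1]));th=(yw-(np.degrees(p[2])+90)+180)%360-180
    print("t",s["t"],"pos",np.round(s["tool_pos"],1),"F",np.round(s["ft_force"],1),"open",round(s["opening"],1),"shift cm",(R.T@d/10).round(2),"turn",th.round(2),"tilt",R[:,2].round(3),"q",np.round(s["q"],2))
E
python3 -c "
from h import *
need((-96,64,400))"
```

```text
t 3.1 pos [ 160.3 -655.7  404.7] F [-0.6 -0.2  0.2] open 0.2 shift cm [-56.41 -40.57   0.47] turn 2.68 tilt [-0.  0. -1.] q [-1.04  0.36  0.01  0.   -1.22  1.17]
```

Emit:
jog_arm([
  [[-3.8,-2.7,0],2.5,1],
  [[-3.8,-2.7,0],0,1],
  [[-3.8,-2.7,0],0,1],
  [[-3.8,-2.7,0],0,1],
  [[-3.8,-2.7,0],0,1],
  [[-3.8,-2.7,0],0,1],
  [[-3.8,-2.7,0],0,1],
  [[-3.8,-2.7,0],0,1],
])

```text
t: 4.1
tool_pos: [349.9, -325.6, 404.2]
tcp_rot: [[0.086, -0.996, 0.001], [-0.996, -0.086, -0.001], [0.001, -0.001, -1.0]]
ft_force: [1.1, -0.1, -0.3]
opening: -0.0
```

```bash
python3 -c "
from h import *
need((-96,64,400))"
```

```text
t 4.1 pos [ 349.9 -325.6  404.2] F [ 1.1 -0.1 -0.3] open -0.0 shift cm [-26.95 -16.22   0.42] turn 0.05 tilt [ 0.001 -0.001 -1.   ] q [-0.34  0.03 -0.41  0.   -1.13  0.42]
```

Emit:
jog_arm([
  [[-4.5,-2.7,0],0,1],
  [[-4.5,-2.7,0],0,1],
  [[-4.5,-2.7,0],0,1],
  [[-4.5,-2.7,0],0,1],
  [[-4.5,-2.7,0],0,1],
  [[-4.4,-2.7,3],0,1],
  [[0,0,3],0,1],
  [[0,0,3],0,1],
])

```text
t: 5.1
tool_pos: [494.5, -30.1, 317.6]
tcp_rot: [[0.092, -0.996, 0.015], [-0.996, -0.092, 0.001], [0.001, -0.015, -1.0]]
ft_force: [0.1, -0.1, 0.2]
opening: 0.3
```

Run:
```python
from h import *
need((-96,64,288))
out=[]
for n,(x,y,w) in dict(scene=(330,180,120),top=(200,200,120)).items():
    c=r.capture(n);im=cv2.resize(c["color"][y:y+w,x:x+w,::-1],(400,400),interpolation=cv2.INTER_CUBIC)
    out.append(cv2.convertScaleAbs(im,alpha=1.6))
    for k in("bearing_left_top","bearing_right_top"):print(n,k,[(np.round(q["xy"],1),round(q["conf"],2),atz(c,q["xy"],98).round(1)) for q in r.pinpoint(k,n)[:1]])
cv2.imwrite("pics/c2.png",np.hstack(out))
```

```text
t 5.1 pos [494.5 -30.1 317.6] F [ 0.1 -0.1  0.2] open 0.3 shift cm [1.25 0.77 2.95] turn 0.41 tilt [ 0.015  0.001 -1.   ] q [ 0.34  0.14 -0.51  0.01 -0.91 -0.25]
scene bearing_left_top [(array([387.5, 245.6]), 0.57, array([490.8, -43.1,  98. ]))]
scene bearing_right_top [(array([341.8, 294.9]), 0.95, array([617.7, -28. ,  98. ]))]
top bearing_left_top []
top bearing_right_top [(array([261.7, 218.4]), 0.54, array([620. , -24.2,  98. ]))]
```

View pics/c2.png

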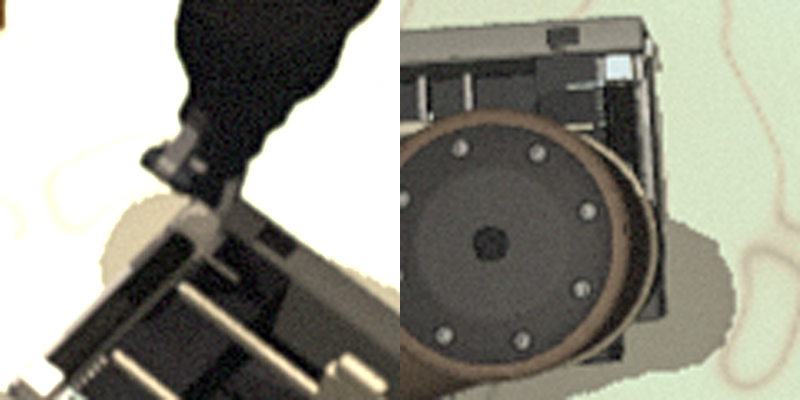

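Emit:
jog_arm([
  [[1.2,0.8,0],0.4,1],
  [[0,0,1],0,1],
  [[0,0,1],0,1],
  [[0,0,0],0,1],
])

```text
t: 5.9
tool_pos: [487.9, -45.4, 301.2]
tcp_rot: [[0.081, -0.996, 0.021], [-0.997, -0.081, 0.002], [-0.0, -0.021, -1.0]]
ft_force: [-0.4, 0.0, 0.2]
opening: 0.1
```

```bash
python3 -c "
from h import *
need((-96,64,268))"
```

```text
t 5.9 pos [487.9 -45.4 301.2] F [-0.4  0.   0.2] open 0.1 shift cm [-0.21  0.    3.32] turn -0.21 tilt [ 0.021  0.002 -1.   ] q [ 0.31  0.15 -0.54  0.01 -0.86 -0.23]
```

```bash
cat >> h.py <<'E'
def tip(v,L=173):
    s=r.get_state();p=np.load("p.npy");R=np.array(s["tcp_rot"])
    d=W(p,v)-np.array(s["tool_pos"])-R[:,2]*L
    yw=np.degrees(np.arctan2(R[1,1],R[0,1]));th=(yw-(np.degrees(p[2])+90)+180)%360-180
    print("t",round(s["t"],2),"tipz",(np.array(s["tool_pos"])+R[:,2]*L)[2].round(1),"F",np.round(s["ft_force"],1),"open",round(s["opening"],1),"shift cm",(R.T@d/10).round(2),"turn",th.round(2),"tilt",R[:,2].round(3))
E
python3 -c "
from h import *
tip((-96,66,95))"
```

```text
t 5.9 tipz 128.2 F [-0.4  0.   0.2] open 0.1 shift cm [-0.2   0.57  3.31] turn -0.21 tilt [ 0.021  0.002 -1.   ]
```

Emit:
jog_arm([
  [[-0.2,0.6,0],0,1],
  [[0,0,0.8],0,1],
  [[0,0,0.8],0,1],
  [[0,0,0.4],0,1],
  [[0,0,0.3],0,1],
])

```text
t: 6.52
tool_pos: [482.1, -43.4, 276.5]
tcp_rot: [[0.082, -0.996, 0.021], [-0.997, -0.082, 0.002], [-0.0, -0.021, -1.0]]
ft_force: [-0.0, 0.8, 0.4]
opening: -0.1
```

```bash
python3 -c "
from h import *
tip((-96,66,95))"
```

```text
t 6.53 tipz 103.6 F [-0.   0.8  0.4] open -0.1 shift cm [ 0.04 -0.04  0.86] turn -0.16 tilt [ 0.021  0.002 -1.   ]
```

Emit:
jog_arm([
  [[0,0,0.2],0,1],
  [[0,0,0.2],0,1],
  [[0,0,0.2],0,1],
])

```text
t: 6.9
tool_pos: [482.4, -43.4, 270.3]
tcp_rot: [[0.082, -0.996, 0.021], [-0.997, -0.082, 0.002], [0.0, -0.021, -1.0]]
ft_force: [-3.3, 0.7, 6.0]
opening: 0.3
```

Emit:
jog_arm([
  [[0,0,0.15],0,1],
  [[0,0,0.15],0,1],
])

```text
t: 7.15
tool_pos: [482.4, -43.4, 267.9]
tcp_rot: [[0.082, -0.996, 0.021], [-0.997, -0.082, 0.002], [0.0, -0.021, -1.0]]
ft_force: [-4.9, 1.2, 10.8]
opening: 0.0
```

Emit:
jog_arm([
  [[0,0,0.15],0,1],
  [[0,0,0.15],0,1],
])

```text
t: 7.4
tool_pos: [482.4, -43.5, 267.3]
tcp_rot: [[0.083, -0.996, 0.022], [-0.997, -0.083, 0.001], [0.001, -0.022, -1.0]]
ft_force: [-8.6, 2.3, 21.6]
opening: -0.1
```

Emit:
jog_arm([
  [[0,0,0.2],0,1],
  [[0,0,0.1],0,1],
])

```text
t: 7.65
tool_pos: [482.1, -43.4, 267.3]
tcp_rot: [[0.084, -0.996, 0.023], [-0.996, -0.084, 0.001], [0.001, -0.023, -1.0]]
ft_force: [-5.6, 2.5, 12.8]
opening: -0.1
```

Emit:
jog_arm([
  [[0,0,-1],0,1],
  [[0,0,-1.5],0,1],
  [[0,-3,0],0,1],
  [[0,-3,0],0,1],
  [[0,-3,0],0,1],
  [[0,-3,0],0,1],
  [[0,0,0],0,1],
])

```text
t: 8.52
tool_pos: [604.9, -33.1, 299.0]
tcp_rot: [[0.085, -0.996, 0.028], [-0.996, -0.085, 0.002], [0.0, -0.028, -1.0]]
ft_force: [-0.8, 0.0, -0.4]
opening: -0.0
```

```bash
python3 -c "
from h import *
tip((-96,-65,95))"
```

```text
t 8.53 tipz 126.1 F [-0.8  0.  -0.4] open -0.0 shift cm [ 0.01 -0.64  3.13] turn -0.01 tilt [ 0.028  0.002 -1.   ]
```

Emit:
jog_arm([
  [[0,-0.6,0],0,1],
  [[0,0,0.8],0,1],
  [[0,0,0.8],0,1],
  [[0,0,0.2],0,1],
  [[0,0,0],0,1],
])

```text
t: 9.15
tool_pos: [609.7, -32.8, 279.8]
tcp_rot: [[0.084, -0.996, 0.026], [-0.996, -0.084, 0.002], [0.0, -0.026, -1.0]]
ft_force: [0.1, 1.5, -0.0]
opening: -0.3
```

```bash
python3 -c "
from h import *
tip((-96,-65,95))
for n in('scene','top'):
  c=r.capture(n)
  for k in('bearing_left_top','bearing_right_top'):print(n,k,[(np.round(q['xy'],1),round(q['conf'],2),atz(c,q['xy'],97).round(1)) for q in r.pinpoint(k,n)[:1]])
save(c if 0 else r.capture('scene'),'pics/c3.png',(310,200,430,320),5)"
```

```text
t 9.15 tipz 106.8 F [ 0.1  1.5 -0. ] open -0.3 shift cm [ 0.   -0.24  1.19] turn -0.03 tilt [ 0.026  0.002 -1.   ]
scene bearing_left_top [(array([388.8, 246.6]), 0.81, array([490.1, -40.4,  97. ]))]
scene bearing_right_top [(array([344.5, 295.1]), 0.63, array([614.2, -24.9,  97. ]))]
top bearing_left_top [(array([271.8, 280. ]), 0.74, array([488.6, -49.1,  97. ]))]
top bearing_right_top []
```

View pics/c3.png

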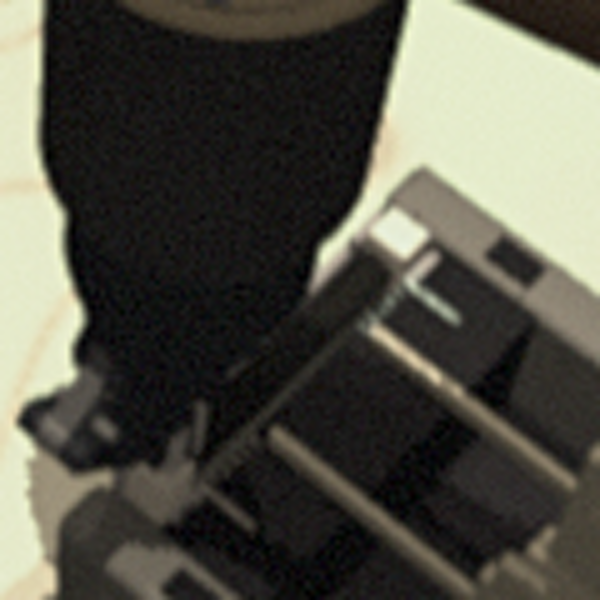

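The left bearing (crop 398,230) now sits low. The closed fingers stand just above the right bearing (crop ~165,490).

Emit:
jog_arm([
  [[0,-0.2,0.2],0,1],
  [[0,0,0.3],0,1],
  [[0,0,0.2],0,1],
])

```text
t: 9.88
tool_pos: [612.5, -32.6, 273.4]
tcp_rot: [[0.084, -0.996, 0.028], [-0.996, -0.084, 0.002], [0.0, -0.028, -1.0]]
ft_force: [-2.0, 1.0, 4.9]
opening: -0.1
```

Emit:
jog_arm([
  [[0,0,0.2],0,1],
  [[0,0,0.2],0,1],
])

```text
t: 10.12
tool_pos: [612.8, -32.6, 270.0]
tcp_rot: [[0.085, -0.996, 0.029], [-0.996, -0.085, 0.002], [0.0, -0.029, -1.0]]
ft_force: [-1.6, 0.7, 4.9]
opening: 0.4
```

Emit:
jog_arm([
  [[0,0,0.15],0,1],
  [[0,0,0.15],0,1],
])

```text
t: 10.38
tool_pos: [613.0, -32.5, 267.9]
tcp_rot: [[0.085, -0.996, 0.029], [-0.996, -0.085, 0.002], [0.001, -0.029, -1.0]]
ft_force: [-4.6, 1.7, 13.0]
opening: 0.0
```

Emit:
jog_arm([
  [[0,0,0.2],0,1],
  [[0,0,0.2],0,1],
])

```text
t: 10.62
tool_pos: [612.9, -32.5, 267.4]
tcp_rot: [[0.087, -0.996, 0.031], [-0.996, -0.087, 0.001], [0.001, -0.031, -1.0]]
ft_force: [-7.9, 2.4, 19.8]
opening: -0.1
```

Emit:
jog_arm([
  [[0,0,0.3],0,1],
  [[0,0,0.3],0,1],
])

```text
t: 10.88
tool_pos: [612.7, -32.4, 266.9]
tcp_rot: [[0.088, -0.996, 0.033], [-0.996, -0.088, 0.0], [0.002, -0.033, -0.999]]
ft_force: [-12.5, 3.3, 28.1]
opening: -0.1
```

Emit:
jog_arm([
  [[0,0,-2],0,0],
  [[0,0,-3],0,0],
  [[0,0,-3],0,0],
  [[-3,1,0],0,0],
  [[-3,1,0],0,0],
  [[-3,1,0],0,0],
  [[-2.5,0.3,0],0,0],
  [[0,0,0],0,0],
])

```text
t: 11.88
tool_pos: [565.3, 81.9, 346.8]
tcp_rot: [[0.086, -0.996, 0.033], [-0.996, -0.086, 0.002], [0.001, -0.033, -0.999]]
ft_force: [0.6, -0.1, -0.5]
opening: 42.9
```

Run:
```python
from h import *
tip((27.5,-29,124),155)
out=[]
for n,(x,y,w) in dict(scene=(360,220,120),top=(160,190,120)).items():
    c=r.capture(n);im=cv2.resize(c["color"][y:y+w,x:x+w,::-1],(400,400),interpolation=cv2.INTER_CUBIC)
    out.append(cv2.convertScaleAbs(im,alpha=1.6))
    for k,z in(("bearing_left_top",95),("bearing_right_top",95),("holder_left_top",122),("holder_right_top",122)):print(n,k,[(np.round(q["xy"],1),round(q["conf"],2),atz(c,q["xy"],z).round(1)) for q in r.pinpoint(k,n)[:1]])
cv2.imwrite("pics/c4.png",np.hstack(out))
p=np.load("p.npy");print(W(p,(-96,64,95)),W(p,(-96,-64,95)),W(p,(27.5,-29,122)))
```

```text
t 11.88 tipz 191.9 F [ 0.6 -0.1 -0.5] open 42.9 shift cm [-0.56  0.16  6.79] turn 0.1 tilt [ 0.033  0.002 -0.999]
scene bearing_left_top [(array([389.3, 247.8]), 0.88, array([490.2, -38.7,  95. ]))]
scene bearing_right_top [(array([342.2, 295.5]), 0.97, array([616.9, -27.6,  95. ]))]
scene holder_left_top [(array([434.2, 294.9]), 0.86, array([513.8,  81. , 122. ]))]
scene holder_right_top [(array([414.3, 320.1]), 0.87, array([570.8,  89. , 122. ]))]
top bearing_left_top [(array([272.5, 279.5]), 0.63, array([489.7, -50.4,  95. ]))]
top bearing_right_top [(array([264. , 218.9]), 0.62, array([619.4, -28.8,  95. ]))]
top holder_left_top [(array([206.4, 267.6]), 0.51, array([511.7,  85.3, 122. ]))]
top holder_right_top [(array([207.8, 239. ]), 0.74, array([571.4,  84.7, 122. ]))]
[488.42742974 -43.24015197  95.        ] [615.96694037 -32.39242288  95.        ] [570.62649182  87.69710091 122.        ]
```

View pics/c4.png

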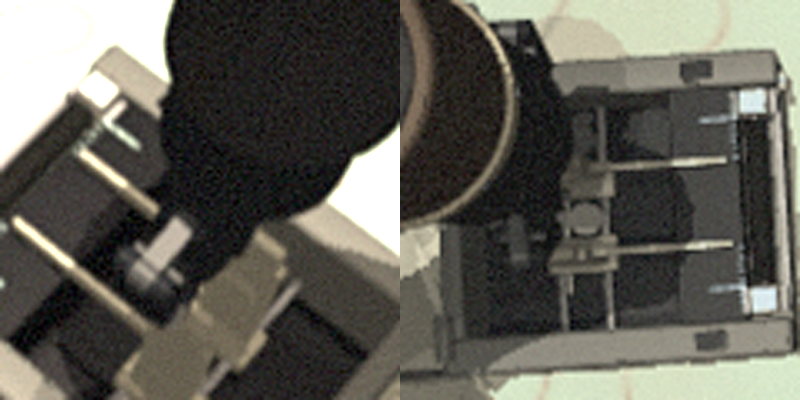

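Emit:
jog_arm([
  [[-0.5,0.2,0],0,0],
  [[0,0,1.5],0,0],
  [[0,0,1.5],0,0],
  [[0,0,1],0,0],
  [[0,0,1],0,0],
  [[0,0,1],0,0],
  [[0,0,0.5],0,0],
  [[0,0,0],0,0],
])

```text
t: 13.38
tool_pos: [565.2, 85.1, 275.9]
tcp_rot: [[0.083, -0.996, 0.031], [-0.997, -0.083, 0.0], [0.002, -0.031, -1.0]]
ft_force: [0.2, -0.2, 0.4]
opening: 43.0
```

```bash
python3 -c "
from h import *
tip((27.5,-29,124),155)"
```

```text
t 13.38 tipz 121.0 F [ 0.2 -0.2  0.4] open 43.0 shift cm [-0.25 -0.09 -0.3 ] turn -0.08 tilt [ 0.031  0.    -1.   ]
```

Emit:
jog_arm([
  [[-0.2,-0.1,-0.3],0,0],
  [[0,0,0],0,0.6],
  [[0,0,0],0,1],
  [[0,0,0],0,1],
  [[0,0,0],0,1],
  [[0,0,0],0,1],
  [[0,0,0],0,1],
], newtons=40)

```text
t: 14.25
tool_pos: [566.5, 87.5, 280.4]
tcp_rot: [[0.084, -0.996, 0.033], [-0.997, -0.084, 0.001], [0.002, -0.033, -0.999]]
ft_force: [1.2, 0.8, 0.1]
opening: 8.1
```

```bash
python3 -c "
from h import *
tip((27.5,-59,124),155)"
```

```text
t 14.25 tipz 125.5 F [1.2 0.8 0.1] open 8.1 shift cm [-0.01 -2.9   0.24] turn -0.07 tilt [ 0.033  0.001 -0.999]
```

Emit:
jog_arm([
  [[0,-0.5,0],0,1],
  [[0,-0.5,0.03],0,1],
  [[0,-0.5,0.03],0,1],
  [[0,-0.5,0.03],0,1],
  [[0,-0.5,0.03],0,1],
  [[0,0,0],0,1],
])

```text
t: 15.0
tool_pos: [585.3, 89.2, 280.4]
tcp_rot: [[0.082, -0.997, 0.015], [-0.997, -0.082, -0.002], [0.003, -0.015, -1.0]]
ft_force: [-6.9, 2.4, 6.0]
opening: 7.2
```

Run:
```python
from h import *
tip((27.5,-60,125.5),155)
for n in("scene","top"):
    c=r.capture(n)
    for k,z in(("holder_left_top",122),("holder_right_top",122)):print(n,k,[(np.round(q["xy"],1),round(q["conf"],2),atz(c,q["xy"],z).round(1)) for q in r.pinpoint(k,n)[:1]])
```

```text
t 15.0 tipz 125.4 F [-6.9  2.4  6. ] open 7.2 shift cm [-0.02 -1.39  0.01] turn -0.15 tilt [ 0.015 -0.002 -1.   ]
scene holder_left_top []
scene holder_right_top [(array([411.2, 326.3]), 0.91, array([582.2,  92.8, 122. ]))]
top holder_left_top [(array([205.2, 274.1]), 0.74, array([498.2,  87.3, 122. ]))]
top holder_right_top [(array([204.9, 234.2]), 0.46, array([581.4,  91.1, 122. ]))]
```

Emit:
jog_arm([
  [[0,-0.5,0],0,1],
  [[0,-0.5,0],0,1],
  [[0,-0.5,0],0,1],
  [[0,-0.3,0],0,1],
  [[0,0,0],0,1],
  [[0,0,0],0,1],
])

```text
t: 16.05
tool_pos: [595.3, 90.1, 280.4]
tcp_rot: [[0.081, -0.997, -0.004], [-0.997, -0.081, -0.003], [0.003, 0.004, -1.0]]
ft_force: [-7.7, 0.3, 4.4]
opening: 7.3
```

Run:
```python
from h import *
tip((27.5,-60,125.5),155)
for n in("scene","top"):
    c=r.capture(n)
    for k,z in(("holder_left_top",122),("holder_right_top",122)):print(n,k,[(np.round(q["xy"],1),round(q["conf"],2),atz(c,q["xy"],z).round(1)) for q in r.pinpoint(k,n)[:1]])
```

```text
t 16.05 tipz 125.4 F [-7.7  0.3  4.4] open 7.3 shift cm [-0.02 -0.69 -0.02] turn -0.22 tilt [-0.004 -0.003 -1.   ]
scene holder_left_top []
scene holder_right_top [(array([406.5, 329.6]), 0.62, array([591.8,  91.5, 122. ]))]
top holder_left_top []
top holder_right_top [(array([203.4, 228.9]), 0.63, array([592.4,  94.7, 122. ]))]
```

Emit:
jog_arm([
  [[0,-0.5,0],0,1],
  [[0,-0.4,0],0,1],
  [[0,-0.2,0],0,1],
])

```text
t: 16.73
tool_pos: [602.3, 90.6, 280.3]
tcp_rot: [[0.081, -0.997, -0.013], [-0.997, -0.081, -0.004], [0.003, 0.013, -1.0]]
ft_force: [-9.4, 2.2, 5.5]
opening: 7.4
```

Run:
```python
from h import *
tip((27.5,-60,125.5),155)
for n in("scene","top"):
    c=r.capture(n)
    for k,z in(("holder_left_top",122),("holder_right_top",122)):print(n,k,[(np.round(q["xy"],1),round(q["conf"],2),atz(c,q["xy"],z).round(1)) for q in r.pinpoint(k,n)[:1]])
tip((27.5,-60,125.5),155)
out=[]
for n,(x,y,w) in dict(scene=(320,215,120),top=(180,195,110)).items():
    c=r.capture(n);im=cv2.resize(c["color"][y:y+w,x:x+w,::-1],(400,400),interpolation=cv2.INTER_CUBIC)
    out.append(cv2.convertScaleAbs(im,alpha=1.8))
cv2.imwrite("pics/c5.png",np.hstack(out))
```

```text
t 16.73 tipz 125.3 F [-9.4  2.2  5.5] open 7.4 shift cm [-0.03 -0.12 -0.02] turn -0.23 tilt [-0.013 -0.004 -1.   ]
scene holder_left_top []
scene holder_right_top [(array([404.7, 329.8]), 0.76, array([594.2,  89.9, 122. ]))]
top holder_left_top [(array([207.9, 279.9]), 0.89, array([486.3,  81.3, 122. ]))]
top holder_right_top [(array([206.6, 229.9]), 0.75, array([590.5,  87.9, 122. ]))]
t 17.02 tipz 125.4 F [-9.2  0.7  4.8] open 7.6 shift cm [-0.03 -0.12 -0.02] turn -0.23 tilt [-0.013 -0.004 -1.   ]
```

View pics/c5.png

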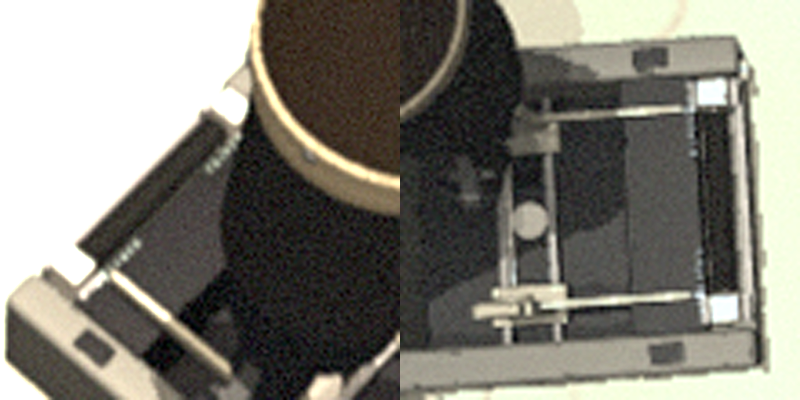

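Both bearings look seated: in the top crop they are the white blocks at (712,93) and (722,309). Bars run at (690,108) and (700,296), near the load lines. By eye the travel is about 28.8 mm, so I measure it properly from the bar edges.

Run:
```python
from h import *
c=r.capture("top");p=np.load("p.npy");g=c["color"].mean(2)
# profiles along printer y on bar-top height, averaged over x -70..-40
ys=np.arange(-90,90.1,.5)
pr=np.array([[proj(c,W(p,(x,y,97))) for y in ys] for x in np.arange(-70,-40,3)],np.float32)
v=cv2.remap(g.astype(np.float32),pr[...,0],pr[...,1],1).mean(0)
for a,b in((-75,-40),(40,75)):
    m=(ys>a)&(ys<b);w=np.clip(v[m]-np.median(v[m])-8,0,None)
    print("bar centre",(w*ys[m]).sum()/w.sum(),list(zip(ys[m][::4],v[m][::4].round())))
tip((27.5,-60,125.5),155)
```

```text
bar centre -56.67274502599067 [(np.float64(-74.5), np.float32(41.0)), (np.float64(-72.5), np.float32(44.0)), (np.float64(-70.5), np.float32(44.0)), (np.float64(-68.5), np.float32(44.0)), (np.float64(-66.5), np.float32(44.0)), (np.float64(-64.5), np.float32(43.0)), (np.float64(-62.5), np.float32(43.0)), (np.float64(-60.5), np.float32(48.0)), (np.float64(-58.5), np.float32(91.0)), (np.float64(-56.5), np.float32(118.0)), (np.float64(-54.5), np.float32(85.0)), (np.float64(-52.5), np.float32(35.0)), (np.float64(-50.5), np.float32(42.0)), (np.float64(-48.5), np.float32(44.0)), (np.float64(-46.5), np.float32(43.0)), (np.float64(-44.5), np.float32(43.0)), (np.float64(-42.5), np.float32(43.0)), (np.float64(-40.5), np.float32(43.0))]
bar centre 53.37114757770476 [(np.float64(40.5), np.float32(46.0)), (np.float64(42.5), np.float32(47.0)), (np.float64(44.5), np.float32(47.0)), (np.float64(46.5), np.float32(46.0)), (np.float64(48.5), np.float32(43.0)), (np.float64(50.5), np.float32(65.0)), (np.float64(52.5), np.float32(109.0)), (np.float64(54.5), np.float32(111.0)), (np.float64(56.5), np.float32(52.0)), (np.float64(58.5), np.float32(43.0)), (np.float64(60.5), np.float32(48.0)), (np.float64(62.5), np.float32(47.0)), (np.float64(64.5), np.float32(47.0)), (np.float64(66.5), np.float32(47.0)), (np.float64(68.5), np.float32(46.0)), (np.float64(70.5), np.float32(48.0)), (np.float64(72.5), np.float32(45.0)), (np.float64(74.5), np.float32(46.0))]
t 17.18 tipz 125.4 F [-9.2  1.3  5.1] open 7.3 shift cm [-0.02 -0.12 -0.01] turn -0.23 tilt [-0.013 -0.004 -1.   ]
```

Bar spacing gives a travel of 28.0 mm and the tool displacement gives 28.8 mm. I'll nudge it outward slightly to centre it.

Emit:
jog_arm([
  [[0,-0.25,0],0,1],
  [[0,-0.15,0],0,1],
])

```text
t: 17.42
tool_pos: [603.8, 90.7, 280.4]
tcp_rot: [[0.081, -0.997, -0.018], [-0.997, -0.08, -0.004], [0.003, 0.018, -1.0]]
ft_force: [-8.6, 1.2, 4.3]
opening: 7.2
```

```bash
cat > m.py <<'E'
from h import *
def bars():
    c=r.capture("top");p=np.load("p.npy");g=c["color"].mean(2);ys=np.arange(-90,90.1,.5);o=[]
    pr=np.array([[proj(c,W(p,(x,y,97))) for y in ys] for x in np.arange(-70,-40,3)],np.float32)
    v=cv2.remap(g.astype(np.float32),pr[...,0],pr[...,1],1).mean(0)
    for a,b in((-75,-40),(40,75)):
        m=(ys>a)&(ys<b);w=np.clip(v[m]-np.median(v[m])-8,0,None);o.append((w*ys[m]).sum()/w.sum())
    return o,(o[1]-o[0]-54)/2
tip((27.5,-60,125.5),155)
for i in range(4):print(bars())
for _ in range(12):r.capture("scene")
print(bars());tip((27.5,-60,125.5),155)
for n in("scene","top"):
    c=r.capture(n)
    for k in("roll_mid","parcel_mid","tape_mid","bearing_left_top","bearing_right_top"):print(n,k,[(np.round(q["xy"]),round(q["conf"],2)) for q in r.pinpoint(k,n)[:1]])
print(r.get_state()["joint_velocities"])
E
python3 m.py
```

```text
t 17.43 tipz 125.4 F [-8.6  1.2  4.3] open 7.2 shift cm [-0.02 -0.04 -0.01] turn -0.24 tilt [-0.018 -0.004 -1.   ]
([np.float64(-57.40770626598597), np.float64(54.10911207270826)], np.float64(28.758409169347118))
([np.float64(-57.4203482142837), np.float64(54.10422064901555)], np.float64(28.762284431649626))
([np.float64(-57.41984313668547), np.float64(54.12442430067843)], np.float64(28.77213371868195))
([np.float64(-57.41636370534092), np.float64(54.11198919642124)], np.float64(28.76417645088108))
([np.float64(-57.41413128657819), np.float64(54.10200791820533)], np.float64(28.758069602391757))
t 18.27 tipz 125.4 F [-8.   1.2  5.4] open 7.4 shift cm [-0.02 -0.05 -0.01] turn -0.24 tilt [-0.018 -0.004 -1.   ]
scene roll_mid []
scene parcel_mid []
scene tape_mid [(array([344., 295.]), 0.67)]
scene bearing_left_top [(array([388., 245.]), 0.81)]
scene bearing_right_top [(array([343., 295.]), 0.76)]
top roll_mid [(array([409., 202.]), 0.58)]
top parcel_mid [(array([390., 291.]), 0.83)]
top tape_mid [(array([463., 268.]), 0.74)]
top bearing_left_top [(array([271., 274.]), 0.9)]
top bearing_right_top [(array([264., 216.]), 0.73)]
[-1.76362828e-03 -6.20088290e-04  4.95662555e-05  1.23044283e-03
  1.06551991e-03  1.27020551e-03]
```

```bash
python3 -c "
from h import *
print(r.hand_in())
tip((27.5,-60,125.5),155)"
```

```text
the job is handed in; nothing more can be done
None
the job is handed in; nothing more can be done
```

I pressed both roller bearings down until they stopped, then pulled the roll holders out to the load line. I handed the job in at about 18 s with the fingers still gripping the right holder. The hand-in reported no verdict.

**Bearings:** Each was pressed with the closed fingertips. The final pushes raised the force to 22 N (left) and 28 N (right) with almost no further movement. The fingertips ended about 94–95 mm above the counter on both, which matches the 95 mm home height. I did not measure the seated height separately in the images.

**Holders:** I gripped the right plate (opening 8.1 mm when it closed, matching the 8 mm plate) and drew it outward. Two checks on the travel differ by less than 1 mm, and both are inside the 26.5–33.5 mm band:
- **Pointer bars in the top camera:** 28.8 mm, unchanged over the 0.8 s I watched.
- **Tool displacement:** 29.5 mm.

The wrist force was about 8 N against the spring and the arm was still.

**Checks that disagreed:**
- **Holder points:** Partway through the pull the network's points gave a smaller travel, about 23 mm. The right holder was half hidden by the gripper, so I relied on the bars.
- **Grip opening:** It read 7.2–7.6 mm while pulling, against 8.1 mm when it first closed. I put this down to finger flex under the spring load.
- **Tool tilt:** The tool tilted by up to 2 degrees during the job. I allowed for this when aiming.

**Bystanders:** They were never touched. In the last top picture the roll and the tape dispenser were within about 4 pixels of where they started. The parcel was not detected in the first top picture, but it lies where I saw it then.

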